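# Feel for the full tin and tip it out

## Task

One of the three closed tins in the tipping rack is full, with three long coupling nuts in it; the other two hold a single nut each, and you cannot see inside. Tilt the tins a little and feel their weight to find the full one before you pour anything, bring the sliding tray under it, then tip it, without flinging it, so that all three nuts end up in the tray, and set the tin back upright. The other two tins must end upright with their nut still inside, and leave the other things on the bench alone.

Things in the scene. Friction and masses are not known exactly. Their poses are not given: they have to be found in the camera images.
- rack: grey steel tipping rack, fixed. Origin on the bench below the tins' pivot line; +x is the pouring side (away from the robot, but for its yaw), y runs along the row. Three tins at y = +135 (left), 0, -135 mm (right) pivot on one level line along y through x = 0, z = 115 mm. 10 mm plates (x -112 to +12 mm, up to z 118 mm) stand between them and at the ends, y = +-67, +-202 mm
- tin_left (a joint): tilt of the left tin about its lower front edge: 0 upright on its back stop, grows as its top swings to the rack's +x, 1.35 rad at the end stop, mouth down over the tray. Damped pivot (0.35 N m s/rad), little friction: let go, a tin sinks back upright below about 0.75 rad; an empty one falls on to the end stop above about 0.95 rad. Nuts inside slide forward from some 0.4 to 0.8 rad
- pivot_left (a point): left tin: opaque sheet-metal box, 3 mm walls, 120 mm deep (own x -120 to 0), 84 wide, 82 high (own z 0 to 82), 0.35 kg. This point, the tin's own origin, is the middle of its lower front edge, on the pivot; axes as the rack's when upright. Its whole front is the mouth, closed by a light flap hinged at the top edge, which swings open by itself when the tin is tipped
- load_left (a point): point inside the left tin (own x -60, z 18 mm) about which its load lies: long hexagon coupling nuts, 30 mm across flats, 60 mm long, 0.22 kg +-8%, across the tin. One tin has three in a row along x, the other two one each; which is full changes. To lift off upright takes about 0.60 N m about the pivot when full, 0.34 N m with one nut
- bar_left (a point): middle of the left tin's tipping bar: round, 10 mm thick, 60 mm long along y, on two legs at its ends, 58 mm above the rear edge of the tin's top (tin's own x -112, z 140 mm). Push it from behind to tip the tin, pull it from in front to bring the tin back
- tin_middle (a joint): tilt of the middle tin about its lower front edge: 0 upright on its back stop, grows as its top swings to the rack's +x, 1.35 rad at the end stop, mouth down over the tray. Damped pivot (0.35 N m s/rad), little friction: let go, a tin sinks back upright below about 0.75 rad; an empty one falls on to the end stop above about 0.95 rad. Nuts inside slide forward from some 0.4 to 0.8 rad
- pivot_middle (a point): middle tin: opaque sheet-metal box, 3 mm walls, 120 mm deep (own x -120 to 0), 84 wide, 82 high (own z 0 to 82), 0.35 kg. This point, the tin's own origin, is the middle of its lower front edge, on the pivot; axes as the rack's when upright. Its whole front is the mouth, closed by a light flap hinged at the top edge, which swings open by itself when the tin is tipped
- load_middle (a point): point inside the middle tin (own x -60, z 18 mm) about which its load lies: long hexagon coupling nuts, 30 mm across flats, 60 mm long, 0.22 kg +-8%, across the tin. One tin has three in a row along x, the other two one each; which is full changes. To lift off upright takes about 0.60 N m about the pivot when full, 0.34 N m with one nut
- bar_middle (a point): middle of the middle tin's tipping bar: round, 10 mm thick, 60 mm long along y, on two legs at its ends, 58 mm above the rear edge of the tin's top (tin's own x -112, z 140 mm). Push it from behind to tip the tin, pull it from in front to bring the tin back
- tin_right (a joint): tilt of the right tin about its lower front edge: 0 upright on its back stop, grows as its top swings to the rack's +x, 1.35 rad at the end stop, mouth down over the tray. Damped pivot (0.35 N m s/rad), little friction: let go, a tin sinks back upright below about 0.75 rad; an empty one falls on to the end stop above about 0.95 rad. Nuts inside slide forward from some 0.4 to 0.8 rad
- pivot_right (a point): right tin: opaque sheet-metal box, 3 mm walls, 120 mm deep (own x -120 to 0), 84 wide, 82 high (own z 0 to 82), 0.35 kg. This point, the tin's own origin, is the middle of its lower front edge, on the pivot; axes as the rack's when upright. Its whole front is the mouth, closed by a light flap hinged at the top edge, which swings open by itself when the tin is tipped
- load_right (a point): point inside the right tin (own x -60, z 18 mm) about which its load lies: long hexagon coupling nuts, 30 mm across flats, 60 mm long, 0.22 kg +-8%, across the tin. One tin has three in a row along x, the other two one each; which is full changes. To lift off upright takes about 0.60 N m about the pivot when full, 0.34 N m with one nut
- bar_right (a point): middle of the right tin's tipping bar: round, 10 mm thick, 60 mm long along y, on two legs at its ends, 58 mm above the rear edge of the tin's top (tin's own x -112, z 140 mm). Push it from behind to tip the tin, pull it from in front to bring the tin back
- tray (a joint): position of the tray along the rack's y axis (m): 0 centred on the middle tin, +0.135 centred on the left tin, -0.135 on the right tin; travel +-0.16 m; it slides with about 1.5 N of friction and stays where it is left
- tray_in (a point): centre of the inner floor of the wooden catch tray on its slide: outside 140 mm (x) by 152 mm (y), walls 5 mm thick with rim at z = 56 mm, inner floor at z = 13 mm. It reaches from x = -11 to +129 mm of the rack
- jar: clear glass jar, open top, 66 mm diameter, 110 mm tall, standing; origin at the centre of its underside. A bystander
- bottle: grey plastic bottle, 56 mm diameter, 200 mm tall, standing; origin at the centre of its underside. A bystander
- tile: square blue ceramic tile 100 x 100 x 8 mm, lying flat; origin at the centre of its underside. A bystander
- wrench: steel combination wrench 180 mm long, lying along its own x axis; origin at the middle of its underside. A bystander
- screwdriver: black rubber-handled screwdriver 190 mm long, lying along its own x axis; origin at the middle of its underside. A bystander

How it is judged (in metres and radians):
On the way, in this order (a step that is already met when the one before it is completed fails the run):
1. a tin has been tilted a little to feel its weight (0.08 to 0.6 rad, held 0.2 s) with nothing in the tray yet (contact force between tray and anything else below 0.5 N and (value of joint tin_left between 0.08 and 0.6 rad or value of joint tin_middle between 0.08 and 0.6 rad or value of joint tin_right between 0.08 and 0.6 rad)), for 0.2 s.
2. the full tin is tipped over (beyond 0.8 rad) and its three nuts lie in the tray (contact force between tray and anything else above 5.82714 N and value of joint any of tin_left, tin_middle, tin_right above 0.8 rad), for 0.2 s.
At the end, for the whole second after the job is handed in: The tray is at rest and carries the three nuts of the full tin (its load above 5.8 N); one tin is empty and the other two still hold their nut; all three tins are upright (within 0.06 rad of the back stop) (contact force between tray and anything else above 5.82714 N and ((contact force between tin_left and anything else below 0.32373 N and contact force between each of tin_middle, tin_right and anything else above 1.29492 N) or (contact force between tin_middle and anything else below 0.32373 N and contact force between each of tin_left, tin_right and anything else above 1.29492 N) or (contact force between tin_right and anything else below 0.32373 N and contact force between each of tin_left, tin_middle and anything else above 1.29492 N)) and value of joint each of tin_left, tin_middle, tin_right below 0.06 rad and velocity of joint tray below 0.01 m/s); the robot touches nothing.
It fails at once if a tin is flung (faster than 3 rad/s) (velocity of joint any of tin_left, tin_middle, tin_right above 3 rad/s or velocity of joint any of tin_left, tin_middle, tin_right below -3 rad/s).
It fails at once if the jar, bottle, tile, wrench or screwdriver is moved more than 25 mm (distance of any of jar, bottle, tile, wrench, screwdriver from where it was at the start of the episode above 0.025 m).
It also fails if it takes over 72 s, if anything falls off the work surface, if the arm or the gripper's body presses on something with over 40 N, if the wrist force passes 120 N, or if a joint passes its speed limit or range.

## Robot

A 6-joint arm with a two-finger parallel gripper is mounted at the origin on the work surface. World frame = base frame: x ahead of the robot, y to its left, z up, the work surface at z = 0. Lengths are in mm, angles in rad, forces in N, time in s.
With the tool pointing down it reaches from about 350 to 975 mm from the base axis. Payload 7.1 kg.
Tool frame: the origin (TCP) lies at the centre of the arm's flange, where the gripper is bolted on; the fingertips stand 182 mm ahead of it and the grasp point (between the pads) lies 163 mm ahead of it; x points along the fingers, y is the direction in which the jaws open and shut, and the axes are right-handed (so a half turn about x gives the same grasp; the last joint's range is limited). The gripper opens to 88 mm and grips with 3 to 60 N. Pads are 20 mm wide; open, the fingers measure 115 mm over their backs; the gripper's body (75 mm by 178 mm) begins 61 mm behind the grasp point.
Start: joints at [-1.208, 0.423, 1.63, -0, 1.089, -0.019], TCP at [232.886, -579.975, 404.675] pointing down, gripper open.
Joint ranges: [-3, 3], [-0.9, 2.11], [0.09, 2.58], [-1.31, 4.45], [0.11, 2.69], [-2.54, 2.54]. Speed limits (rad/s): [2.39, 2.39, 3.01, 3.14, 3.14, 3.14].

## Interface

Orientations are given as a rotation vector (axis times angle).
In Python, from workcell import readout, viewer, workorder, models gives the robot as it stands. The module is installed in compiled form; this text tells all that it offers.
- The arm moves only by the tool apply_moves, never from a script. Its argument "commands" is a list that holds one entry, the list of rows, each a list of 4 numbers: the shift along the world's x, y, z in m, then the turn about the world's z in rad. A call has 1 to 8 rows; each row is the pose to reach, as a shift and turn from the pose commanded when the call began; what a row does not reach only later rows make up. A row lasts 1/8 s, in which the tool goes at most 62.5 mm and 10.7 degrees, less where a joint would pass 70% of its speed; a pose out of reach is approached as far as the arm can. A call with a gripper value outside its range is refused whole. "gripper" is the finger opening in m, from 0 to 0.0878, set as the call begins (left out, the last holds). The fingers move at their own pace and stop on an object; the grip force is fixed at half the most. Time passes only in rows, so rows that repeat a pose let the fingers close. It gives the time, the measured TCP pose, the force and the opening at its end, in the units of the state.
- readout.get_obs(): the state, without advancing time (a new reading comes with each control period).
- viewer.get_image(name): name is "side" or "top"; returns a dict with "color" (480x640x3 uint8, red, green, blue), "vertical_fov" (degrees; the focal length in pixels is half the picture's height over the tangent of half this angle, whatever the lens; pixels are square), "cx", "cy" (the principal point, pixels), "D" ([k1, k2, p1, p2, k3] as OpenCV has them; the pictures are not rectified), "rvec" (rotation vector, rad) and "tvec" (3), from world to camera coordinates, as OpenCV has them. Camera axes: x right, y down, z forward; pixel columns grow to the right and rows downward; lengths in mm; the calibration is good to about 2 mm. A picture is of the moment at which its call begins. There is no depth.
- workorder.close_job(): hands the job in, once; it reports no verdict.
Trained networks look in the newest picture that a camera, given by its name, has taken for a name from the list of things; names that differ only in an ending like _2 or _b are one class to them, and where a whole thing is asked for, a point or a joint stands for the part that bears it (a point fixed in the world has none). Each returns a list of dicts, best first, with "conf" (0 to 1); they miss things now and then, are a little off and sometimes report something else, mostly with a low value. They report only what shows in the picture. A call takes as long as a camera call.
- models.search_frame(camera, label): "position" ([x, y, z] in mm, in world coordinates, good to about 4 mm: the middle of the surface that is visible of it).
- models.place_of(camera, label): "position" ([x, y, z] in mm, in world coordinates, good to about 4 mm: a listed point, or the origin of a listed thing).
The state is a dict: "t": time; "qpos": joint angles; "qvel": joint speeds; "joint_torque": joint torques, N m; "ee_pos": TCP position; "orientation": TCP orientation; "ft_force": force on the tool from outside, world axes, zero at the start; "moment": the same for the moment, N m; "width": finger opening in mm.
Only numpy, scipy, OpenCV 4.12 (cv2) and the standard library are available. Lean on these libraries where they do the work, as an engineer would, in place of code of your own. Each camera call takes 0.05 s, during which the arm holds its last target.

## Working session

There is one attempt and no reset: what is moved stays moved. The work goes in short steps, Python scripts to look and compute and a tool call to move; the robot and the scene stay as the last step left them, time stands still between calls to the robot, and variables do not carry over. Pictures are saved under pics/ and viewed, and the job is handed in when it is done.

Besides the shell and the picture viewer there is one more tool, called after "Emit:" as name([rows], argument=value, ...), one row to a line, values as JSON. apply_moves: Moves the arm, as the interface text tells. Its arguments: {"type":"object","properties":{"commands":{"type":"array","items":{"type":"array","items":{"type":"array","items":{"type":"number"}}}},"gripper":{"type":"number"}},"required":["commands"]}

```bash
mkdir -p pics; python3 - <<'E'
from workcell import readout, viewer, models
import cv2
o=readout.get_obs(); print({k:o[k] for k in ('t','ee_pos','orientation','ft_force','width')})
for c in('side','top'):
    im=viewer.get_image(c); cv2.imwrite(f'pics/{c}0.png',im['color'][:,:,::-1]); print(c,im['rvec'],im['tvec'],im['vertical_fov'],im['D'])
    for n in ['rack','pivot_left','pivot_middle','pivot_right','bar_left','bar_middle','bar_right','tray_in','jar','bottle','tile','wrench','screwdriver']:
        r=models.place_of(c,n); print(n,[(x['conf'],[round(float(v)) for v in x['position']]) for x in r[:2]])
E
```

```text
{'t': 0.0, 'ee_pos': array([ 232.7862665 , -579.72126669,  403.92646003]), 'orientation': array([ 2.01273067,  0.39053352, -2.01330984]), 'ft_force': array([0.04439047, 0.54126214, 0.63457484]), 'width': 87.73182006821774}
side [ 0.12677144 -2.8977142   1.14919258] [ 579.49351716  110.76085174 1162.2574421 ] 56.10062125851968 [-0.08352215  0.          0.          0.          0.        ]
rack []
pivot_left [(0.88, [603, 133, 113]), (0.68, [801, 49, -4])]
pivot_middle [(0.56, [657, 112, 12])]
pivot_right []
bar_left [(0.96, [495, 147, 258])]
bar_middle [(0.94, [472, 16, 255])]
bar_right [(0.86, [456, -116, 256])]
tray_in [(0.69, [658, 113, 10])]
jar [(0.65, [416, 98, 2])]
bottle [(0.96, [401, -43, -1]), (0.58, [473, 14, 255])]
tile [(0.9, [586, 350, 0])]
wrench [(0.72, [798, 46, -4])]
screwdriver []
top [ 2.18825071 -2.17441534  0.04864703] [  34.18918979  574.16479245 1194.76170725] 53.21436017827242 [0.02421943 0.         0.         0.         0.        ]
rack []
pivot_left []
pivot_middle [(0.72, [444, -308, -1])]
pivot_right []
bar_left [(0.66, [492, 148, 254])]
bar_middle [(0.77, [471, 19, 252])]
bar_right [(0.66, [455, -118, 253])]
tray_in [(0.95, [658, 110, 13])]
jar [(0.73, [415, 99, -5])]
bottle [(0.61, [402, -39, 5])]
tile [(0.85, [586, 351, 0])]
wrench [(0.88, [799, 49, -3]), (0.51, [660, 106, 11])]
screwdriver [(0.6, [447, -311, 1])]
```

View pics/side0.png

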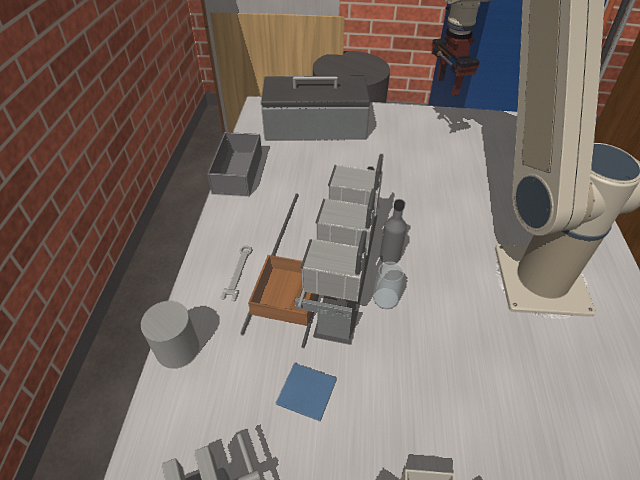

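View pics/top0.png

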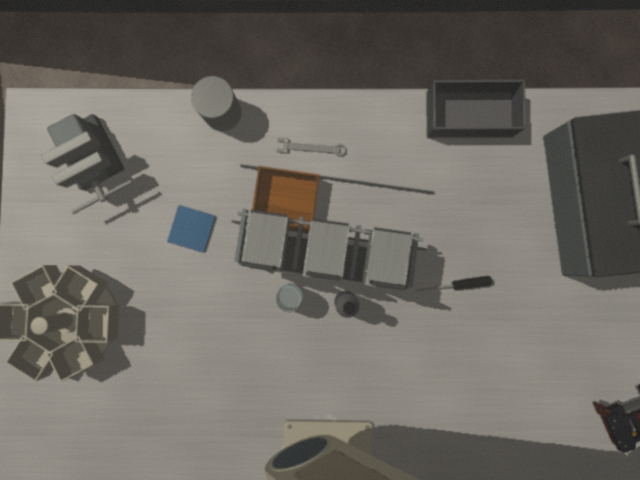

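```bash
cat > h.py <<'E'
import numpy as np
from scipy.optimize import least_squares
from scipy.spatial.transform import Rotation as R
from workcell import readout, viewer, models
def rackfit(n=3):
    pts={'pivot_left':(0,135,115),'pivot_middle':(0,0,115),'pivot_right':(0,-135,115),'bar_left':(-112,135,255),'bar_middle':(-112,0,255),'bar_right':(-112,-135,255)}
    P=[];Q=[]
    for i in range(n):
        for c in('side','top'):
            viewer.get_image(c)
            for k,v in pts.items():
                r=models.place_of(c,k)
                if r and r[0]['conf']>.6 and abs(r[0]['position'][2]-v[2])<15: P.append(v[:2]);Q.append(r[0]['position'])
    P=np.array(P);Q=np.array(Q)
    def f(p):
        c,s=np.cos(p[2]),np.sin(p[2]); return (P@np.array([[c,s],[-s,c]])+p[:2]-Q[:,:2]).ravel()
    s=least_squares(f,[584,0,-.14],loss='soft_l1',f_scale=4); return s.x,len(P),np.abs(f(s.x)).reshape(-1,2),Q
E
python3 - <<'E'
from h import *
x,n,res,Q=rackfit(3); print(x,n); print(res.max(0),res.mean(0),Q[:,2].round())
o=readout.get_obs();print(R.from_rotvec(o['orientation']).as_matrix().round(3),o['t'])
np.save('rack.npy',x)
c,s=np.cos(x[2]),np.sin(x[2])
for n,y in(('L',135),('M',0),('R',-135)):
    print(n,[(x[0]+c*rx-s*y).round(1) if 0 else ((x[0]+c*rx-s*y).round(1),(x[1]+s*rx+c*y).round(1)) for rx in(-112,0)])
ts=[]
for c_ in('side','top'):
    viewer.get_image(c_)
    r=models.place_of(c_,'tray_in')
    for q in r[:1]:
        d=q['position'][:2]-x[:2] if hasattr(q['position'],'shape') else np.array(q['position'][:2])-x[:2]
        print('tray',c*d[0]+s*d[1],-s*d[0]+c*d[1])
E
```

```text
[ 5.84744451e+02 -3.82408746e-01 -1.38380960e-01] 18
[4.50676335 4.33315861] [1.97357177 1.92201498] [110. 256. 256. 255. 257. 252. 254. 256. 255. 258. 257. 253. 255. 112.
 252. 258. 256. 248.]
[[ 0.     0.373 -0.928]
 [ 0.    -0.928 -0.373]
 [-1.    -0.    -0.   ]] 3.5
L [(np.float64(492.4), np.float64(148.8)), (np.float64(603.4), np.float64(133.3))]
M [(np.float64(473.8), np.float64(15.1)), (np.float64(584.7), np.float64(-0.4))]
R [(np.float64(455.2), np.float64(-118.6)), (np.float64(566.1), np.float64(-134.1))]
tray 54.72393225606834 118.56441517828324
tray 62.34286631482761 117.50524389455269
```

Emit:
apply_moves([
  [[0.02,0.04,0.05,0.13],[0.05,0.09,0.09,0.26],[0.075,0.14,0.09,0.39],[0.1,0.19,0.09,0.52],[0.13,0.24,0.09,0.65],[0.155,0.3,0.09,0.78],[0.18,0.35,0.09,0.91],[0.2,0.4,0.09,1.05]],
], gripper=0.034)

```text
t: 4.7
ee_pos: [433.5, -178.1, 495.0]
orientation: [1.308, 1.142, -1.307]
ft_force: [0.5, -0.4, 0.1]
width: 33.7
```

Emit:
apply_moves([
  [[0.012,0.03,0,0],[0.0225,0.061,0,0],[0.0225,0.061,0,0],[0.0225,0.061,0,0]],
])

```text
t: 5.2
ee_pos: [455.2, -119.3, 494.7]
orientation: [1.31, 1.14, -1.311]
ft_force: [0.6, -0.2, 0.0]
width: 34.0
```

```bash
cat > snap.py <<'E'
import sys,cv2
from h import *
def snap(name,c='side',box=None,z=4):
    im=viewer.get_image(c)['color'][:,:,::-1]
    if box: x0,y0,x1,y1=box; im=cv2.resize(im[y0:y1,x0:x1],None,fx=z,fy=z,interpolation=cv2.INTER_CUBIC)
    cv2.imwrite(f'pics/{name}.png',im)
E
python3 - <<'E'
from snap import *
o=readout.get_obs();print(o['t'],o['ee_pos'],o['ft_force'])
M=R.from_rotvec(o['orientation']).as_matrix();print(M.round(3), np.arctan2(M[1,1],M[0,1]))
snap('s1','side',(270,60,450,260))
snap('t1','top',(220,180,440,330),3)
E
```

```text
5.2 [ 455.23794878 -119.28173071  494.71312607] [ 0.56091276 -0.16896117  0.00710916]
[[-0.     0.99  -0.138]
 [-0.    -0.138 -0.99 ]
 [-1.     0.     0.   ]] -0.13853756548527346
```

View pics/s1.png

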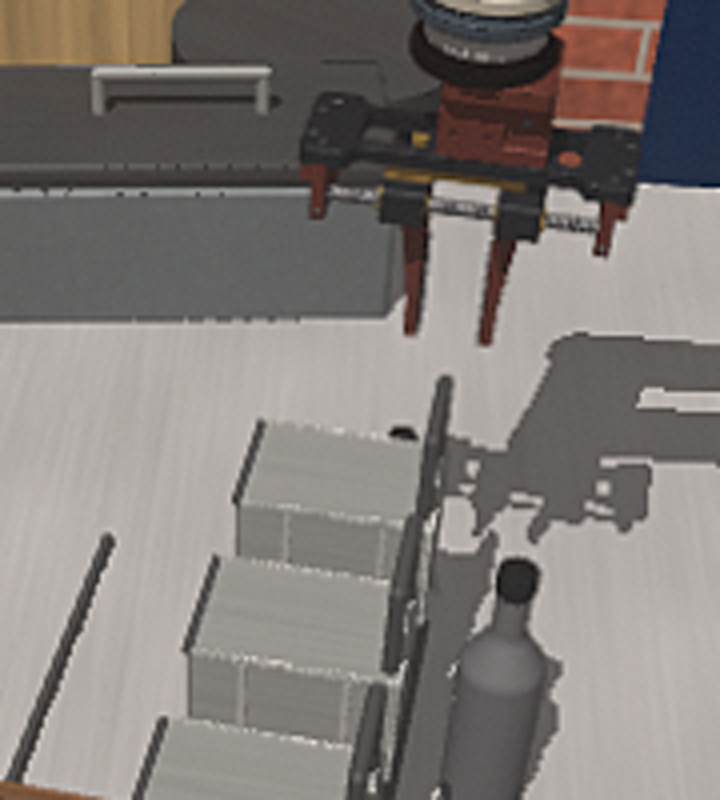

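View pics/t1.png

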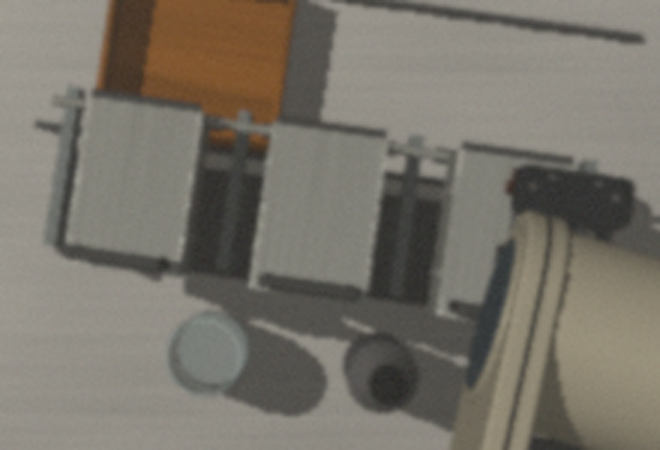

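Emit:
apply_moves([
  [[0,0,-0.03,0],[0,0,-0.055,0],[0,0,-0.074,0],[0,0,-0.074,0],[0,0,-0.074,0]],
])

```text
t: 5.92
ee_pos: [455.6, -119.6, 421.4]
orientation: [1.312, 1.139, -1.311]
ft_force: [0.6, -0.0, 0.3]
width: 33.9
```

```bash
python3 - <<'E'
from snap import *
o=readout.get_obs();print(o['t'],o['ee_pos'],o['ft_force'],o['moment'])
snap('s2','side',(270,60,450,260))
o=readout.get_obs();print(o['t'],o['ee_pos'],o['ft_force'],o['moment'])
E
```

```text
5.925 [ 455.56990537 -119.5945805   421.37136254] [ 0.55623828 -0.02075226  0.34584514] [-0.08094525 -0.0436248   0.06909392]
5.975 [ 455.65217027 -119.45203189  421.58589878] [-0.2984178  -0.29937294 -0.53088758] [-0.01682538 -0.09141589 -0.03402368]
```

View pics/s2.png

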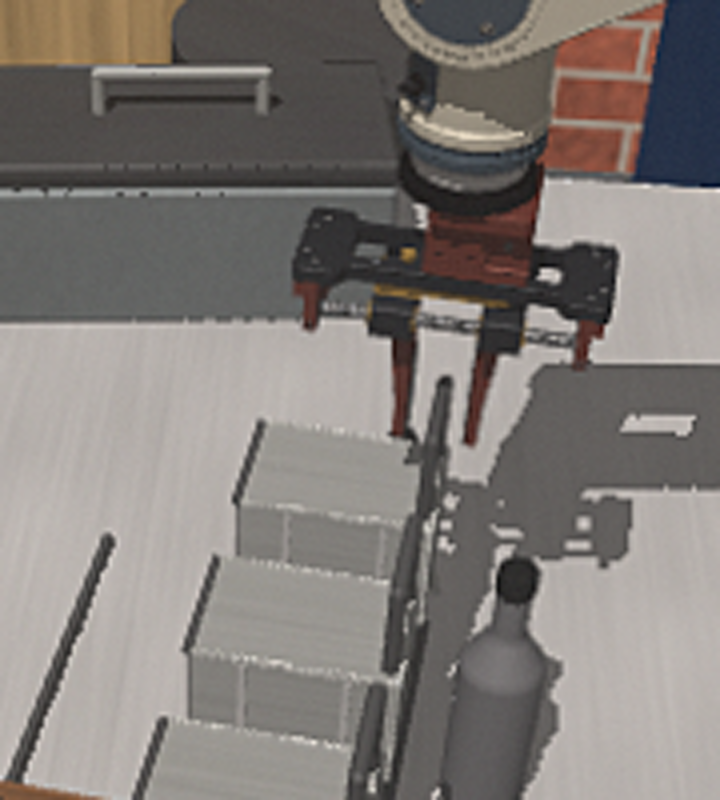

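Emit:
apply_moves([
  [[0.008,-0.001,0,0],[0.014,-0.002,0.002,0],[0.02,-0.003,0.005,0],[0.026,-0.004,0.009,0],[0.032,-0.0045,0.013,0],[0.038,-0.005,0.016,0],[0.0415,-0.006,0.018,0],[0.0415,-0.006,0.018,0]],
])

```text
t: 6.98
ee_pos: [496.7, -124.8, 439.3]
orientation: [1.31, 1.142, -1.312]
ft_force: [-6.7, 1.4, 5.3]
width: 34.4
```

```bash
cat >> snap.py <<'E'
def feel(n=16):
    F=[];Mo=[]
    for i in range(n):
        viewer.get_image('side'); o=readout.get_obs(); F.append(o['ft_force']);Mo.append(o['moment'])
    x=np.load('rack.npy');F=np.array(F);c,s=np.cos(x[2]),np.sin(x[2])
    m=F.mean(0); d=o['ee_pos'][:2]-x[:2]
    print('t',o['t'],'ee',o['ee_pos'].round(1),'rack',(c*d[0]+s*d[1]).round(1),(-s*d[0]+c*d[1]).round(1),'Frack',(c*m[0]+s*m[1]).round(2),(-s*m[0]+c*m[1]).round(2),m[2].round(2),'sem',(F.std(0)/n**.5).round(2),'mom',np.mean(Mo,0).round(3),'w',o['width'])
E
python3 - <<'E'
from snap import *
feel()
snap('s3','side',(270,60,450,260))
E
```

```text
t 7.775 ee [ 496.4 -124.8  439.1] rack -70.3 -135.4 Frack -6.9 0.26 5.6 sem [0.14 0.1  0.14] mom [ 0.167  1.123 -0.002] w 34.03800022307203
```

View pics/s3.png

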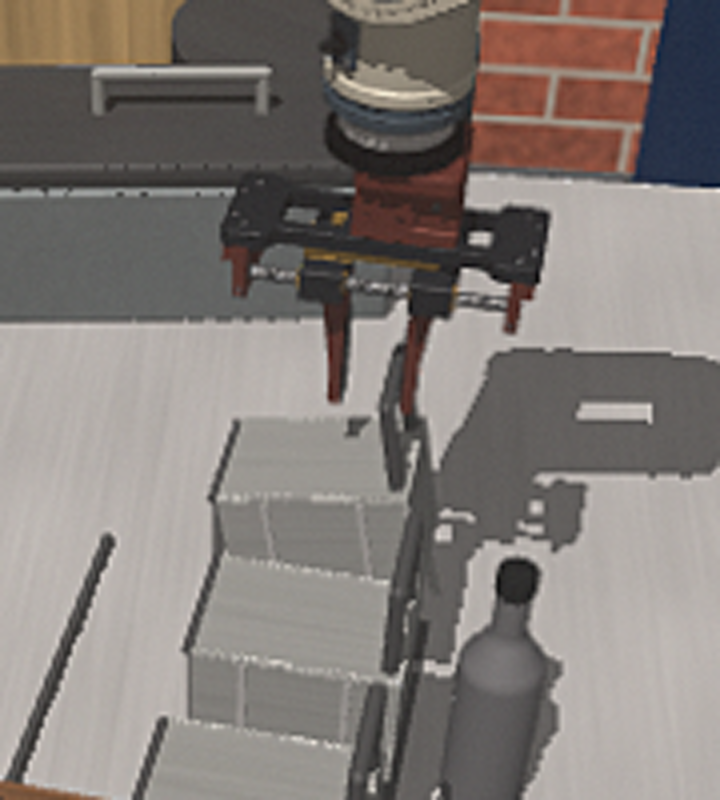

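Emit:
apply_moves([
  [[0,0,0.003,0],[0,0,0.003,0]],
])

```text
t: 8.07
ee_pos: [496.9, -124.9, 441.9]
orientation: [1.311, 1.141, -1.311]
ft_force: [-4.7, -0.5, 2.1]
width: 34.1
```

```bash
python3 - <<'E'
from snap import *
feel()
E
```

```text
t 8.875 ee [ 496.8 -124.9  441.8] rack -70.0 -135.5 Frack -5.05 0.91 2.97 sem [0.14 0.11 0.12] mom [ 0.245  0.803 -0.008] w 33.949331319733446
```

Emit:
apply_moves([
  [[-0.006,0.001,-0.003,0],[-0.014,0.002,-0.007,0],[-0.022,0.003,-0.012,0],[-0.03,0.004,-0.017,0],[-0.036,0.005,-0.02,0],[-0.0415,0.006,-0.021,0],[-0.0415,0.006,0.015,0],[-0.0415,0.006,0.045,0]],
])

```text
t: 9.88
ee_pos: [455.4, -119.0, 487.9]
orientation: [1.311, 1.139, -1.31]
ft_force: [0.6, -0.0, -0.1]
width: 34.2
```

Emit:
apply_moves([
  [[0.004,0.03,0,0],[0.01,0.075,0,0],[0.0165,0.12,0,0],[0.0185,0.134,0,0],[0.0185,0.134,0,0],[0.0185,0.134,-0.03,0],[0.0185,0.134,-0.06,0],[0.0185,0.134,-0.066,0]],
])

```text
t: 10.88
ee_pos: [473.3, 13.8, 419.2]
orientation: [1.31, 1.142, -1.315]
ft_force: [0.6, -0.6, -0.3]
width: 34.1
```

```bash
python3 - <<'E'
from snap import *
feel(8)
snap('s4','side',(270,60,450,260))
E
```

```text
t 11.275 ee [474.1  14.9 421.5] rack -111.7 -0.1 Frack -0.29 -0.11 0.05 sem [0.17 0.18 0.13] mom [-0.044 -0.066 -0.009] w 33.942569002704225
```

View pics/s4.png

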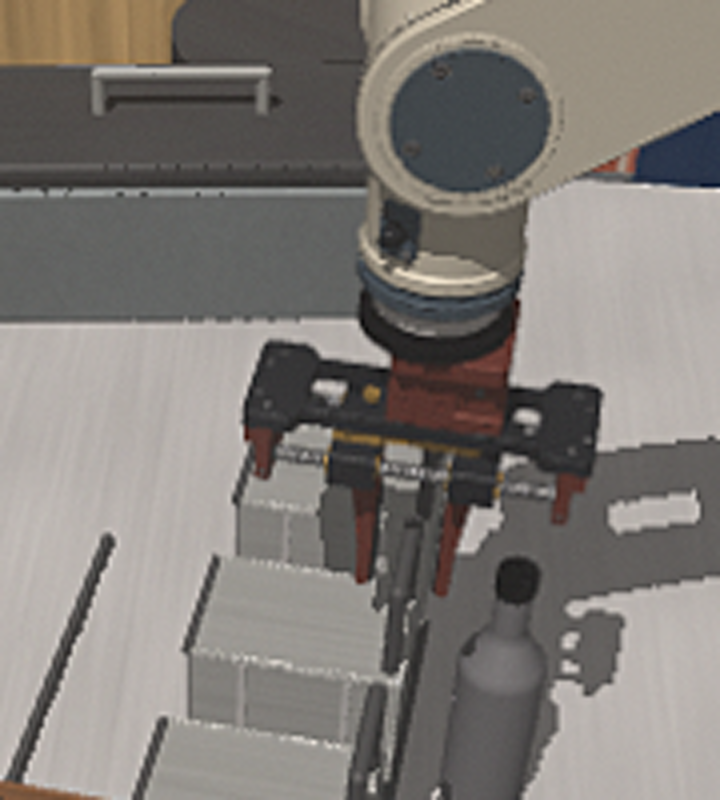

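Baseline force is about zero; fingers straddle the middle bar. Same feel on this tin.

Emit:
apply_moves([
  [[0.008,-0.001,0,0],[0.014,-0.002,0.002,0],[0.02,-0.003,0.005,0],[0.026,-0.004,0.009,0],[0.032,-0.0045,0.013,0],[0.038,-0.005,0.016,0],[0.0415,-0.006,0.021,0],[0.0415,-0.006,0.021,0]],
])

```text
t: 12.32
ee_pos: [515.7, 9.0, 441.9]
orientation: [1.311, 1.14, -1.311]
ft_force: [-3.8, 1.0, 1.1]
width: 34.1
```

```bash
python3 - <<'E'
from snap import *
feel()
E
```

```text
t 13.125 ee [515.4   9.  441.7] rack -70.0 -0.2 Frack -3.17 -0.06 1.98 sem [0.13 0.1  0.11] mom [0.018 0.493 0.016] w 33.87081719778224
```

Emit:
apply_moves([
  [[-0.006,0.001,-0.003,0],[-0.014,0.002,-0.007,0],[-0.022,0.003,-0.012,0],[-0.03,0.004,-0.017,0],[-0.036,0.005,-0.02,0],[-0.0415,0.006,-0.021,0],[-0.0415,0.006,0.015,0],[-0.0415,0.006,0.045,0]],
])

```text
t: 14.12
ee_pos: [473.8, 15.1, 487.8]
orientation: [1.311, 1.14, -1.31]
ft_force: [0.9, -1.0, -0.4]
width: 33.7
```

Emit:
apply_moves([
  [[0.004,0.03,0,0],[0.01,0.075,0,0],[0.0165,0.12,0,0],[0.0185,0.134,0,0],[0.0185,0.134,0,0],[0.0185,0.134,-0.03,0],[0.0185,0.134,-0.06,0],[0.0185,0.134,-0.066,0]],
])

```text
t: 15.12
ee_pos: [491.7, 147.6, 419.1]
orientation: [1.309, 1.141, -1.315]
ft_force: [0.9, -0.6, 0.9]
width: 33.7
```

Emit:
apply_moves([
  [[0.008,-0.001,0,0],[0.014,-0.002,0.002,0],[0.02,-0.003,0.005,0],[0.026,-0.004,0.009,0],[0.032,-0.0045,0.013,0],[0.038,-0.005,0.016,0],[0.0415,-0.006,0.021,0],[0.0415,-0.006,0.021,0]],
])

```text
t: 16.12
ee_pos: [534.3, 142.9, 442.7]
orientation: [1.312, 1.14, -1.31]
ft_force: [-2.7, 1.4, 2.4]
width: 34.1
```

```bash
python3 - <<'E'
from snap import *
feel(12)
E
```

```text
t 16.725 ee [533.8 143.1 441.6] rack -70.2 135.0 Frack -4.08 -0.29 3.55 sem [0.12 0.14 0.14] mom [0.046 0.639 0.013] w 34.28789683940332
```

Emit:
apply_moves([
  [[-0.006,0.001,-0.003,0],[-0.014,0.002,-0.007,0],[-0.022,0.003,-0.012,0],[-0.03,0.004,-0.017,0],[-0.036,0.005,-0.02,0],[-0.0415,0.006,-0.021,0],[-0.0415,0.006,0.015,0],[-0.0415,0.006,0.055,0]],
])

```text
t: 17.73
ee_pos: [492.2, 149.1, 497.3]
orientation: [1.31, 1.141, -1.312]
ft_force: [0.8, -0.3, 0.9]
width: 33.5
```

```bash
python3 - <<'E'
from snap import *
o=readout.get_obs();print(o['t'],o['ee_pos'],o['qpos'])
viewer.get_image('top');r=models.place_of('top','tray_in');x=np.load('rack.npy')
c,s=np.cos(x[2]),np.sin(x[2])
for q in r[:1]:
    d=np.array(q['position'][:2])-x[:2];print('tray',c*d[0]+s*d[1],-s*d[0]+c*d[1],q)
print(x[0]+c*95-s*44,x[1]+s*95+c*44)
E
```

```text
17.725 [492.16437897 149.05619025 497.26128454] [ 2.70949232e-01  1.56769138e-01  1.77482367e+00 -6.43801545e-05
  1.21104585e+00  4.09909974e-01]
tray 58.940321498903685 115.1130296951906 {'position': [659.0, 105.5, 10.4], 'conf': 0.59}
684.905658125459 30.09270404583968
```

Emit:
apply_moves([
  [[0.025,-0.015,0,0.18],[0.05,-0.03,0,0.36],[0.075,-0.045,0,0.54],[0.1,-0.06,0,0.72],[0.125,-0.075,0,0.9],[0.15,-0.09,0,1.08],[0.175,-0.105,0,1.26],[0.1925,-0.119,0,1.44]],
])

```text
t: 18.82
ee_pos: [685.7, 29.5, 495.6]
orientation: [0.207, 1.561, -0.207]
ft_force: [0.3, -0.4, 0.2]
width: 34.1
```

Emit:
apply_moves([
  [[0,0,-0.03,0.131],[0,0,-0.08,0.131],[0,0,-0.13,0.131],[0,0,-0.17,0.131],[0,0,-0.2,0.131],[0,0,-0.22,0.131],[0,0,-0.22,0.131]],
])

```text
t: 19.7
ee_pos: [684.3, 30.0, 275.0]
orientation: [0.109, 1.571, -0.109]
ft_force: [0.6, 0.6, 0.0]
width: 34.1
```

```bash
python3 - <<'E'
from snap import *
feel(4)
snap('s5','side',(200,110,420,350),3)
snap('t5','top',(220,120,440,300),3)
E
```

```text
t 19.9 ee [685.5  30.1 278.3] rack 95.6 44.0 Frack -0.11 0.04 0.26 sem [0.18 0.25 0.26] mom [ 0.053 -0.164 -0.008] w 34.15719103561671
```

View pics/s5.png

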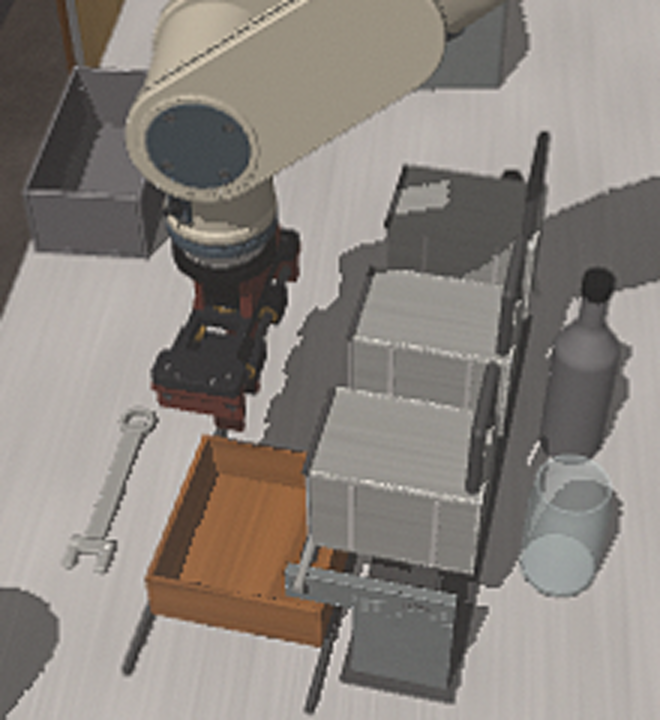

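View pics/t5.png

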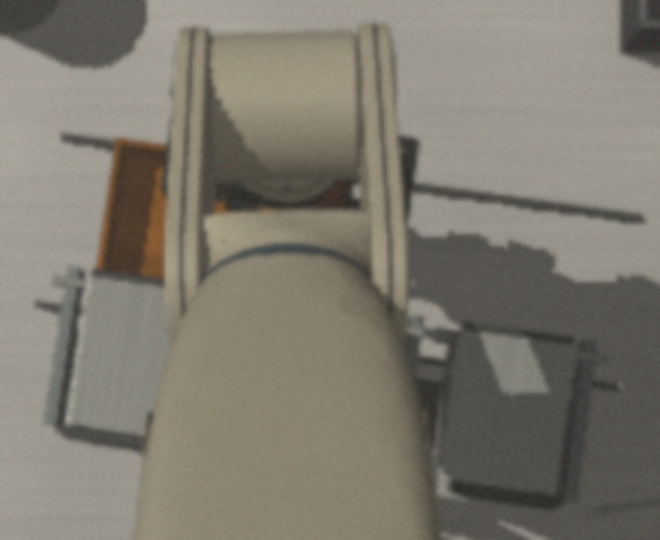

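Emit:
apply_moves([
  [[0,0,-0.02,0],[0,0,-0.04,0],[0,0,-0.055,0],[0,0,-0.062,0],[0,0,-0.062,0]],
])

```text
t: 20.62
ee_pos: [684.7, 30.0, 213.7]
orientation: [0.109, 1.569, -0.109]
ft_force: [-1.1, -0.2, -0.6]
width: 34.2
```

```bash
python3 - <<'E'
from snap import *
feel(4)
snap('s6','side',(200,110,420,350),3)
E
```

```text
t 20.825 ee [685.2  30.  215.4] rack 95.3 44.0 Frack 0.11 0.07 -0.35 sem [0.05 0.25 0.31] mom [ 0.039 -0.118 -0.023] w 33.899323668901
```

View pics/s6.png

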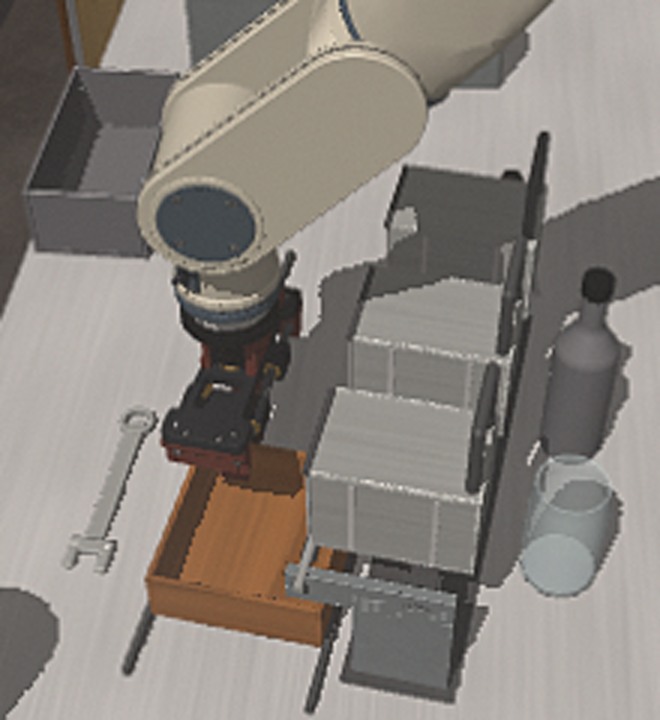

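Emit:
apply_moves([
  [[-0.001,-0.01,0,0],[-0.003,-0.022,0,0],[-0.0055,-0.04,0,0],[-0.0084,-0.06,0,0],[-0.0112,-0.08,0,0],[-0.014,-0.1,0,0],[-0.0167,-0.12,0,0],[-0.0195,-0.14,0,0]],
])

```text
t: 21.88
ee_pos: [665.1, -111.4, 214.6]
orientation: [0.109, 1.568, -0.109]
ft_force: [1.7, 1.9, 0.5]
width: 34.1
```

Emit:
apply_moves([
  [[-0.0028,-0.02,0,0],[-0.0056,-0.04,0,0],[-0.0084,-0.06,0,0],[-0.0112,-0.08,0,0],[-0.014,-0.1,0,0],[-0.016,-0.115,0,0],[-0.0173,-0.1244,0,0],[-0.0173,-0.1244,0,0]],
])

```text
t: 22.88
ee_pos: [647.7, -235.1, 214.5]
orientation: [0.109, 1.569, -0.11]
ft_force: [0.2, 0.8, 0.3]
width: 34.1
```

```bash
python3 - <<'E'
from snap import *
feel(4)
snap('s7','side',(200,90,420,330),3)
r=models.place_of('side','tray_in');print(r[:2]);x=np.load('rack.npy')
c,s=np.cos(x[2]),np.sin(x[2])
for q in r[:1]:
    d=np.array(q['position'][:2])-x[:2];print('tray',c*d[0]+s*d[1],-s*d[0]+c*d[1])
E
```

```text
t 23.075 ee [ 648.  -233.9  214.5] rack 94.9 -222.5 Frack -0.04 0.02 0.19 sem [0.05 0.26 0.19] mom [ 0.033 -0.101  0.015] w 33.87896856319748
[{'position': [621.2, -144.3, 10.4], 'conf': 0.74}]
tray 55.95901130325741 -137.51316013776665
```

View pics/s7.png

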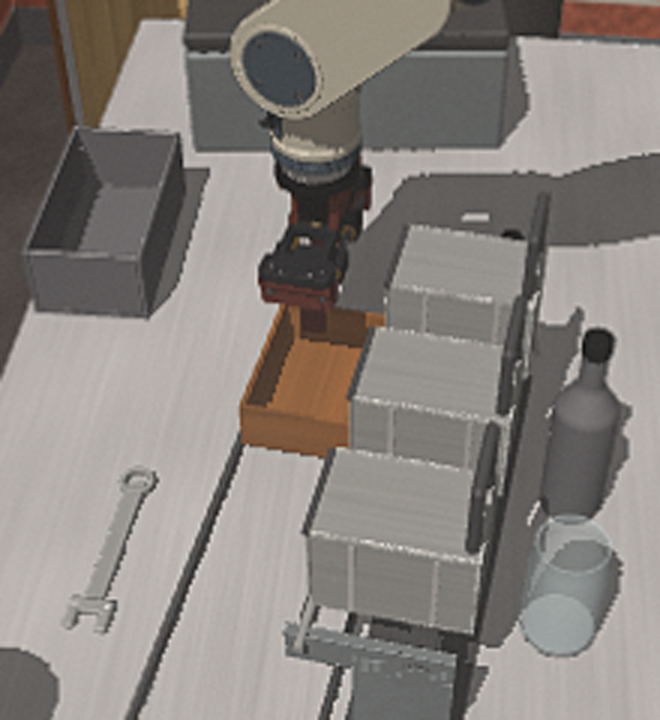

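Emit:
apply_moves([
  [[0,0,0.03,0],[0,0,0.08,0],[0,0,0.14,0],[0,0,0.2,0],[0,0,0.255,-0.18],[0,0,0.285,-0.36],[-0.025,0.015,0.285,-0.54],[-0.06,0.035,0.285,-0.72]],
])

```text
t: 24.18
ee_pos: [587.6, -198.8, 500.0]
orientation: [0.675, 1.462, -0.675]
ft_force: [-0.6, 0.9, -0.8]
width: 33.7
```

Emit:
apply_moves([
  [[-0.035,0.02,0,-0.18],[-0.07,0.04,0,-0.36],[-0.105,0.06,0,-0.54],[-0.125,0.075,0,-0.72],[-0.132,0.08,0,-0.851],[-0.132,0.08,0,-0.851]],
])

```text
t: 24.92
ee_pos: [455.6, -118.8, 500.0]
orientation: [1.309, 1.141, -1.309]
ft_force: [1.1, 0.2, 0.1]
width: 34.1
```

```bash
python3 - <<'E'
from snap import *
feel(3)
o=readout.get_obs();M=R.from_rotvec(o['orientation']).as_matrix();print(np.arctan2(M[1,1],M[0,1]))
E
```

```text
t 25.075 ee [ 456.5 -119.5  499.8] rack -110.6 -135.6 Frack -0.06 -0.18 0.8 sem [0.37 0.28 0.22] mom [-0.047 -0.072 -0.002] w 34.138789631778664
-0.13651264484560366
```

Emit:
apply_moves([
  [[0,0,-0.03,0],[0,0,-0.06,0],[0,0,-0.081,0],[0,0,-0.081,0]],
])

```text
t: 25.58
ee_pos: [456.0, -119.5, 417.2]
orientation: [1.309, 1.144, -1.312]
ft_force: [0.4, -0.2, 0.0]
width: 34.0
```

Emit:
apply_moves([
  [[0,0,0,0],[0,0,0,0],[0,0,0,0]],
], gripper=0.022)

```text
t: 25.95
ee_pos: [456.3, -119.5, 419.4]
orientation: [1.311, 1.139, -1.31]
ft_force: [-0.5, -0.4, -0.4]
width: 22.2
```

```bash
python3 - <<'E'
from snap import *
feel(4)
x=np.load('rack.npy');c,s=np.cos(x[2]),np.sin(x[2])
r=np.hypot(112,140);a=np.arctan2(140,-112)
for t in np.arange(.08,1.37,.08):
    dx=r*np.cos(a-t)+112;dz=r*np.sin(a-t)-140
    print(round(t,2),(c*dx).round(1),(s*dx).round(1),dz.round(1))
E
```

```text
t 26.15 ee [ 456.1 -119.4  418.9] rack -111.0 -135.6 Frack -0.38 -0.42 -0.3 sem [0.32 0.22 0.19] mom [-0.048 -0.072  0.017] w 21.93729331096488
0.08 11.4 -1.6 8.5
0.16 23.5 -3.3 16.1
0.24 36.1 -5.0 22.6
0.32 49.2 -6.9 28.1
0.4 62.8 -8.7 32.6
0.48 76.6 -10.7 35.9
0.56 90.6 -12.6 38.1
0.64 104.8 -14.6 39.2
0.72 119.0 -16.6 39.1
0.8 133.1 -18.5 37.9
0.88 147.1 -20.5 35.5
0.96 160.9 -22.4 32.0
1.04 174.4 -24.3 27.5
1.12 187.4 -26.1 21.8
1.2 200.0 -27.9 15.1
1.28 212.0 -29.5 7.4
1.36 223.3 -31.1 -1.2
```

Emit:
apply_moves([
  [[0.0115,-0.0015,0.006,0],[0.0235,-0.0033,0.014,0],[0.036,-0.005,0.021,0],[0.049,-0.007,0.027,0],[0.063,-0.0087,0.032,0],[0.0765,-0.0107,0.0355,0],[0.0905,-0.0126,0.038,0],[0.105,-0.0146,0.039,0]],
])

```text
t: 27.15
ee_pos: [561.8, -134.1, 458.1]
orientation: [1.311, 1.14, -1.311]
ft_force: [-2.2, -0.1, 1.5]
width: 21.9
```

```bash
python3 - <<'E'
from snap import *
feel(2)
snap('s8','side',(200,90,420,330),3)
E
```

```text
t 27.25 ee [ 562.6 -134.2  457.7] rack -3.5 -135.6 Frack 0.43 -0.71 0.3 sem [0.51 0.11 0.13] mom [-0.063 -0.119 -0.026] w 22.003799720888566
```

View pics/s8.png

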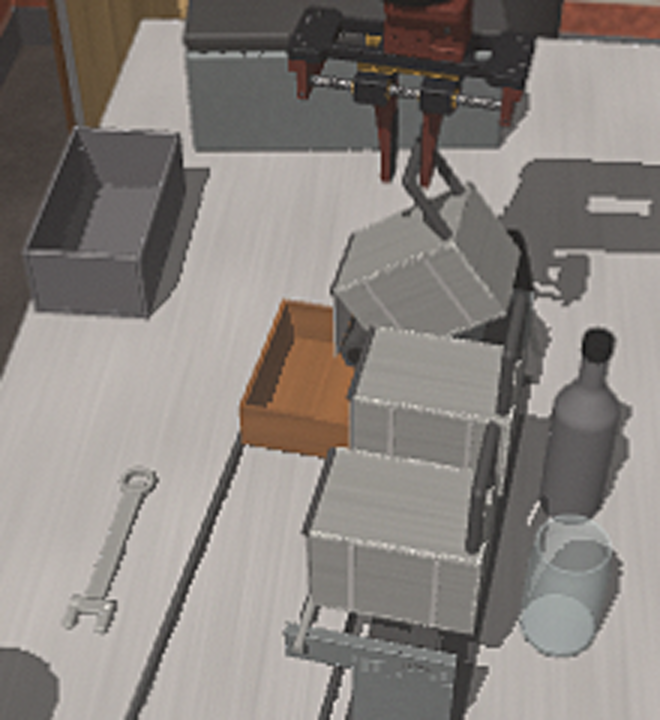

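Emit:
apply_moves([
  [[0.014,-0.002,0,0],[0.028,-0.004,-0.001,0],[0.042,-0.006,-0.0035,0],[0.056,-0.008,-0.007,0],[0.0695,-0.0097,-0.0115,0],[0.0825,-0.0115,-0.0172,0],[0.095,-0.0133,-0.024,0],[0.107,-0.015,-0.031,0]],
])

```text
t: 28.3
ee_pos: [668.7, -149.0, 426.0]
orientation: [1.311, 1.141, -1.311]
ft_force: [-1.2, 0.4, -1.2]
width: 22.1
```

```bash
python3 - <<'E'
from snap import *
feel(4)
snap('s9','side',(200,90,420,330),3)
snap('t9','top',(300,100,460,240),4)
E
```

```text
t 28.5 ee [ 668.3 -149.   426.2] rack 103.3 -135.7 Frack 0.21 -0.59 -0.17 sem [0.22 0.07 0.11] mom [-0.057 -0.097  0.007] w 21.89807270397652
```

View pics/s9.png

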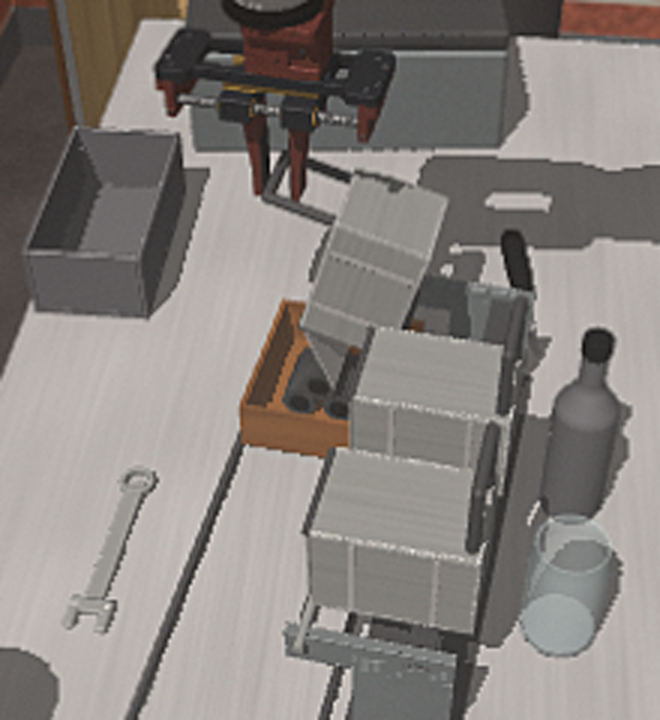

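View pics/t9.png

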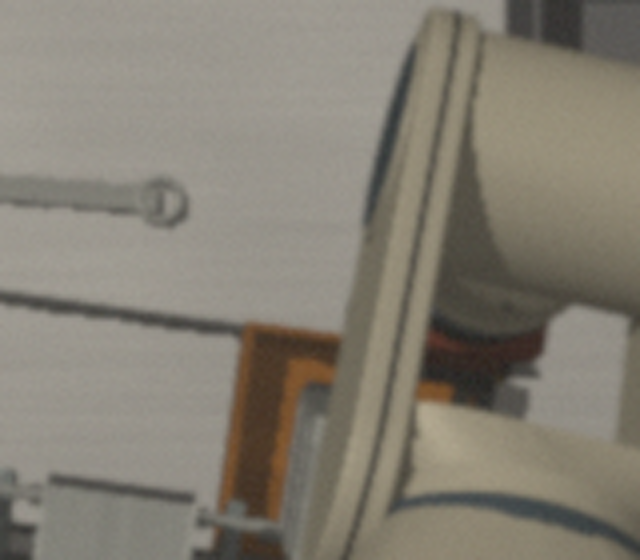

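Emit:
apply_moves([
  [[-0.012,0.0017,0.007,0],[-0.0245,0.0035,0.0138,0],[-0.0375,0.0053,0.0195,0],[-0.051,0.007,0.024,0],[-0.065,0.009,0.0275,0],[-0.079,0.011,0.03,0],[-0.093,0.013,0.031,0],[-0.107,0.015,0.031,0]],
])

```text
t: 29.6
ee_pos: [559.9, -133.8, 457.4]
orientation: [1.311, 1.141, -1.311]
ft_force: [0.6, -0.9, 0.5]
width: 21.7
```

Emit:
apply_moves([
  [[-0.0145,0.002,-0.001,0],[-0.0285,0.004,-0.0035,0],[-0.042,0.006,-0.007,0],[-0.056,0.0077,-0.012,0],[-0.069,0.0096,-0.018,0],[-0.0815,0.0113,-0.025,0],[-0.0935,0.0131,-0.033,0],[-0.105,0.0146,-0.039,0]],
])

```text
t: 30.6
ee_pos: [455.2, -119.2, 418.0]
orientation: [1.311, 1.141, -1.311]
ft_force: [-0.0, 0.0, -0.0]
width: 21.9
```

Emit:
apply_moves([
  [[0,0,0,0],[0,0,0,0],[0,0,0,0],[0,0,0,0]],
], gripper=0.036)

```text
t: 31.1
ee_pos: [456.4, -119.4, 418.8]
orientation: [1.311, 1.14, -1.311]
ft_force: [-0.6, -0.6, -0.9]
width: 35.8
```

```bash
python3 - <<'E'
from snap import *
feel(4)
snap('s10','side',(200,90,420,330),3)
E
```

```text
t 31.3 ee [ 456.2 -119.4  418.7] rack -110.9 -135.6 Frack 0.1 0.35 -0.22 sem [0.13 0.11 0.25] mom [-0.015 -0.066  0.001] w 36.04332383665625
```

View pics/s10.png

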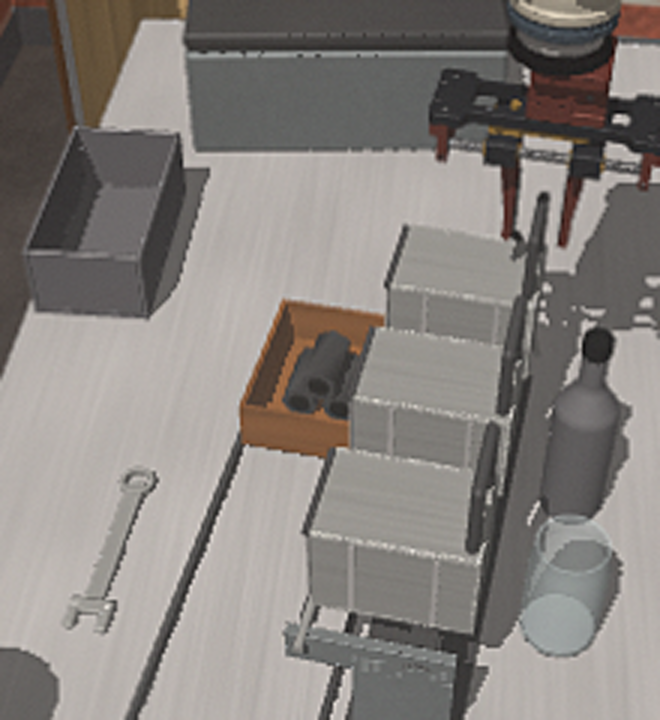

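Emit:
apply_moves([
  [[0,0,0.03,0],[0,0,0.07,0],[0,0,0.09,0],[-0.03,-0.04,0.09,0],[-0.05,-0.09,0.09,0],[-0.08,-0.14,0.09,0],[-0.1,-0.19,0.09,0],[-0.1,-0.19,0.09,0]],
])

```text
t: 32.35
ee_pos: [354.7, -311.9, 508.7]
orientation: [1.314, 1.137, -1.315]
ft_force: [0.2, 0.5, 0.3]
width: 36.2
```

```bash
python3 - <<'E'
from snap import *
feel(4)
snap('s11','side',(200,90,420,330),3)
snap('t11','top',(220,110,500,320),2.8)
for n in ['jar','bottle','tile','wrench','screwdriver','tray_in','bar_left','bar_middle','bar_right']:
    print(n,[(q['conf'],np.round(q['position'])) for q in models.place_of('top',n)[:1]])
E
```

```text
t 32.55 ee [ 356.4 -308.6  508.6] rack -183.7 -336.8 Frack -0.04 0.38 -0.19 sem [0.12 0.07 0.23] mom [-0.008 -0.071 -0.011] w 35.526680749319546
jar [(0.87, array([416.,  95.,  -3.]))]
bottle [(0.8, array([403., -42.,   0.]))]
tile [(0.87, array([587., 352.,  -1.]))]
wrench [(0.98, array([800.,  52.,  -2.]))]
screwdriver [(0.89, array([ 447., -310.,    3.]))]
tray_in [(0.63, array([ 621., -151.,   11.]))]
bar_left [(0.72, array([494., 146., 257.]))]
bar_middle [(0.66, array([474.,  19., 251.]))]
bar_right [(0.94, array([ 455., -117.,  253.]))]
```

View pics/s11.png

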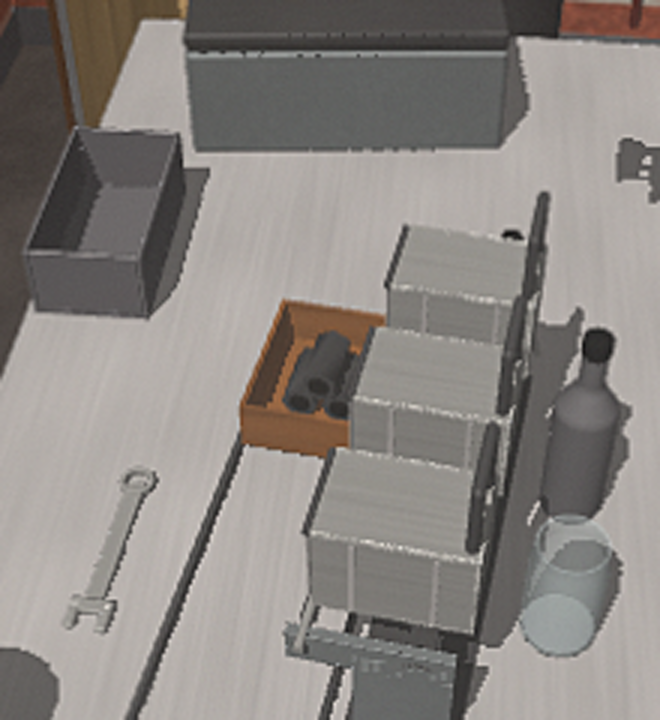

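View pics/t11.png

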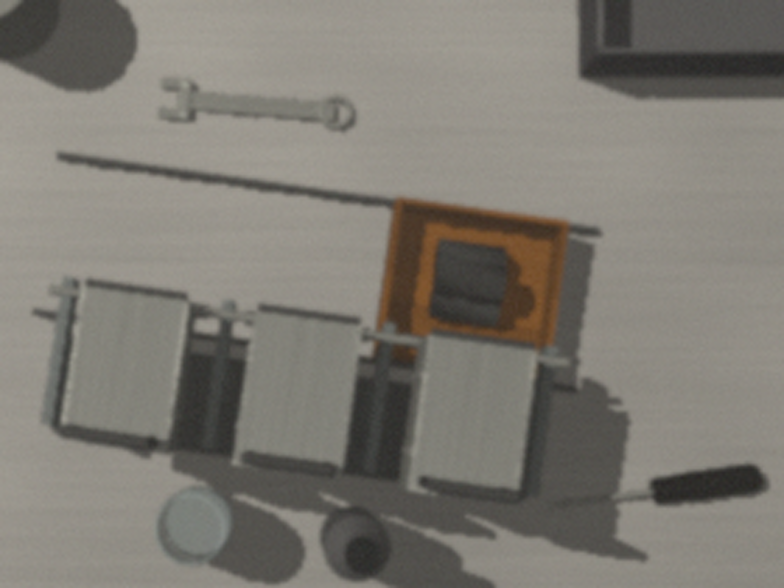

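All three nuts lie together in the tray (top crop about (470,285)), the three tins are upright, the bystanders have not moved, and the arm is clear.

```bash
python3 - <<'E'
from workcell import workorder
print(workorder.close_job())
E
```

```text
the job is handed in; nothing more can be done
None
```

The right tin was the full one. I poured its three nuts into the tray, set the tin back upright, and handed the job in at about 33 s.

- **Finding it:** I tilted each tin about 0.2 rad and worked out the torque about the pivot. It came to about 0.56 N m for the right tin, 0.34 for the middle and 0.36 for the left. The force readings were noisy and included friction at the bar. The right tin read 0.64 at first, and 0.56 after I eased the finger up. The gap to the other two was still clear.
- **Pouring:** I slid the tray to about -137 mm, under the right tin. I then tipped the tin to about 1.25 rad at roughly 0.6 rad/s, with the fingers on both sides of its bar, and brought it back the same way.
- **Last checks:** The pictures show three nuts in the tray and all three tins upright. The jar, bottle, tile, wrench and screwdriver are within about 6 mm of where they started, which is about as good as the detections get. The gripper is clear of everything.
- **Not measured:** I had no reading of the tray's load or of what is left inside the tins. I infer that the middle and left tins still hold their nut, because they were tilted only about 0.2 rad.

No check failed. The only disagreement was between tray position readings: the two cameras differed by a few millimetres.

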